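# Clamp a resin van body in the quick-release vise

## Task

Clamp the loose resin van body that stands on the bed of the small bench vise, ready for filing: hold the quick-release lever down, slide the front jaw gently up until the casting is nipped square between both wooden cheeks, and let the lever go. Then screw the jaw tight with the tommy bar, firmly enough that the casting cannot shift but without crushing the soft resin, and leave everything else on the table alone.

Things in the scene. Friction and masses are not known exactly. Their poses are not given: they have to be found in the camera images.
- vise: Small grey iron bench vise, bolted down. Origin on the table under its middle, z up; own +x points from the handle end to the rear jaw (the front jaw closes toward +x), own y along the jaws; offsets below are in this frame. Jaws 84 mm wide, tops 144 mm up. Flange 12 mm high, x -53 to 83, y -55 to 55 mm. Screw and guide bars stick out behind, to x = 140 mm when closed.
- rear_jaw: Fixed rear jaw with 6 mm wooden cheek, 80 mm wide, 29 mm high. Origin on the middle of its clamping face at bed height: x 45 mm, 114 mm above the table. The steel bed on which the work stands is 70 mm wide and reaches 45 mm from that face toward the front jaw.
- front_jaw: Moving front jaw with wooden cheek, 24 mm thick. Origin on the middle of its clamping face at bed height (114 mm); axes as the vise's. Starts 53 to 76 mm from the rear jaw. Its front wall, 24 mm before that face, stands free above the lever up to 144 mm: push there while the lever is down (3 to 4 N of friction). With the lever up only the screw moves it.
- release_lever (a joint): Quick-release paddle that drops the half-nut off the screw: rad, 0 = up (nut holds, wherever the jaw is), 0.40 = down on its stop; its spring lifts it again. The nut surely holds below 0.1 and is surely free from 0.3, so keep it well down while sliding.
- lever_pad (a point): Top of the thumb ridge on the paddle, a dark steel plate 34 mm wide (y) that sticks out 35 mm from the front jaw's front wall, canted up. The ridge is 21 mm before that wall and 135 mm above the table when up, 123 mm when down; the paddle turns about an axis along y, 27 mm from the ridge on the jaw's side. About 10 N starts it, 14 N holds it down. It travels with the jaw.
- casting: The work: solid light-grey resin body of a model goods van, 30 mm wide (x), 90 long (y), 36 high, 105 g. Origin under its middle. Stands loose on the bed between the jaws, a little askew and clear of them; the closing jaw pushes it along and squares it. Soft: over 25 N from the jaw while the lever is down, or over 100 N from the screw, spoils it.
- handle (a joint): Turn of screw and tommy bar: rad, 0 = bar level; grows clockwise seen from the handle end, which tightens: the bar's -y end goes down. Starts -1.0 to -0.5 (that end up), stops at -3.0 and 3.5. 16 mm per turn (coarse), too short for the whole gap; stays where left. From the nip, about 0.1 rad more is right and 0.18 crushes.
- handle_hub (a point): Middle of the tommy bar on the screw axis, 92 mm above the table, about 80 mm before the front jaw's clamping face. The bar is round steel, 8 mm thick, with 15 mm balls centred 50 mm from here at both ends; it swings in the plane square to the screw, with room for fingertips around it.
- handle_end (a point): Centre of the ball at the end that goes down to tighten; it circles the hub. Pressed square to the bar here, the screw turns freely with 4 to 5 N. In short steps, read each time the arm has come to rest: 6 N means 30 N of clamping (barely held), 7 N is right (40 to 70 N), 8.5 N and more soon crush (100 N). Readings in mid-motion run about 2 N higher. Let go, the screw does not turn back.
- glue: Bystander: small blue glue bottle, 34 mm across, 66 mm high, left of the vise.
- solvent: Bystander: 40 mm square glass jar with round cap, 54 mm high, right of the vise.
- file: Bystander: needle file, 150 mm long, lying behind the vise.
- cup: Bystander: clear plastic cup, 72 mm across, 95 mm high, on the cutting mat.
- track: Bystander: piece of model track, 176 x 34 x 9 mm.
- knife: Bystander: craft knife, 145 mm long.
- rule: Bystander: steel rule, 300 x 28 x 3 mm.
Not all that is in view belongs to the job. Leave any pink look-alike of the vise alone.

How it is judged:
By the outcome, as a careful person would: the job done as asked, in the order asked, and still so for the second after the job is handed in, with the robot touching nothing.
It also fails if it takes over 48 s, if anything falls off the work surface, if the arm or the gripper's body presses on something with over 40 N, if the wrist force passes 120 N, or if a joint passes its speed limit or range.

## Robot

A 6-joint arm with a two-finger parallel gripper is mounted at the origin on the work surface. World frame = base frame: x ahead of the robot, y to its left, z up, the work surface at z = 0. Lengths are in m, angles in rad, forces in N, time in s.
With the tool pointing down it reaches from about 0.25 to 0.775 m from the base axis. Payload 4 kg.
Tool frame: the origin (TCP) lies at the very end of the fingers, on their centre line; the grasp point (between the pads) lies 19 mm behind it (robot.pinch_z is the distance from the TCP to the grasp point, in m); z points along the fingers, y is the line along which they close (so a half turn about z gives the same grasp; the last joint's range is limited). The gripper opens to 94 mm and grips with 3 to 60 N. Pads are 16 mm wide; open, the fingers measure 119 mm over their backs; the gripper's body (75 mm by 177 mm) begins 78 mm behind the grasp point.
Start: joints at [1.205, 0.087, 1.371, -0, 1.684, -0.103], TCP at [0.143, 0.531, 0.206] pointing down, gripper open.
Joint ranges: [-3.1, 3.1], [-0.76, 2.03], [0.27, 2.55], [-1.08, 4.22], [0.17, 2.65], [-2.57, 2.57]. Speed limits (rad/s): [2.79, 2.79, 3.14, 3.14, 3.14, 3.14].

## Interface

Orientations are given as [roll, pitch, yaw] about the fixed x, y, z axes, in that order (R = Rz(yaw) Ry(pitch) Rx(roll)).
In Python, from bench import robot gives the robot as it stands.
- The arm moves only by the tool arm_command, never from a script. Its argument "targets" is one flat list of numbers, 7 for each row, row after row: the turn, a rotation vector about the tool's x, y, z in degrees, then the shift along the tool's x, y, z in mm, then the closure, from -1 (fully open) to 1 (shut). In form: [ax, ay, az, x, y, z, hand, ax, ay, az, x, y, z, hand, ...]. A call has 1 to 20 rows; each row is the pose to reach, as a shift and turn from the pose commanded when the call began, along the tool's axes at that moment; what a row does not reach only later rows make up. A row lasts 1/10 s, in which the tool goes at most 50 mm and 8.59 degrees, less where a joint would pass 70% of its speed; a pose out of reach is approached as far as the arm can. A call with a gripper value outside its range is refused whole. The fingers move at their own pace and stop on an object; the grip force is fixed at half the most. Time passes only in rows, so rows that repeat a pose let the fingers close. It gives the time, the measured TCP pose, the force, the opening and the grip force at its end, in the units of the state.
- robot.get_obs(): the state, without advancing time (a new reading comes with each control period).
- robot.snapshot(name): name is "scene" or "top" or "wrist"; returns a dict with "color" (420x560x3 uint8, red, green, blue), "range_z" (420x560 float32, m along the optical axis (not along the pixel's ray), 0 where there is no reading), "fx", "fy", "cx", "cy" (pixels), "T" (4x4, takes a point from camera to world coordinates); the wrist camera has in their place "T_tool_cam" (4x4, takes a point from camera to tool coordinates, whose origin is the TCP and whose axes are the flange's). Camera axes: x right, y down, z forward; pixel columns grow to the right and rows downward; lengths in m; the calibration is good to about 2 mm. A picture is of the moment at which its call begins: read the wrist's pose just before it.
- robot.close_job(): hands the job in; it is judged then, once.
The state is a dict: "time": time; "joint_positions": joint angles; "qvel": joint speeds; "joint_torque": joint torques, N m; "tool_pos": TCP position; "ee_rot": TCP orientation; "wrist_force": force on the tool from outside, world axes, zero at the start; "wrist_torque": the same for the moment, N m; "width": finger opening in m; "finger_force": force on a finger pad.
Only numpy, scipy, OpenCV 4.12 (cv2) and the standard library are available. Lean on these libraries where they do the work, as an engineer would, in place of code of your own. Each camera call takes 0.05 s, during which the arm holds its last target. There are 200 camera calls.

## Working session

There is one attempt and no reset: what is moved stays moved. The work goes in short steps, Python scripts to look and compute and a tool call to move; the robot and the scene stay as the last step left them, time stands still between calls to the robot, and variables do not carry over. Pictures are saved under pics/ and viewed, at most 10 in all, crops included, and the job is handed in when it is done.

Besides the shell and the picture viewer there is one more tool, called after ">>>" as name(argument=value, ...), one argument or row to a line, values as JSON. arm_command: Moves the arm, as the interface text tells. Its arguments: {"type":"object","properties":{"targets":{"type":"array"}},"required":["targets"]}

```bash
ls; mkdir -p pics; python3 - <<'E'
from bench import robot
import cv2,numpy as np
o=robot.get_obs(); print({k:np.round(v,3) for k,v in o.items()}, robot.pinch_z)
for n in("scene","top"):
    s=robot.snapshot(n); np.savez(f"{n}.npz",**s); cv2.imwrite(f"pics/{n}0.png",s["color"][...,::-1]); print(n,s["fx"],np.round(s["T"],3).tolist())
E
```

```text
pics
{'time': np.float64(0.0), 'joint_positions': array([ 1.205,  0.088,  1.372, -0.   ,  1.684, -0.103]), 'qvel': array([ 0.   , -0.001, -0.   ,  0.001,  0.001, -0.001]), 'joint_torque': array([ 1.0000e-03, -3.4018e+01, -3.0243e+01,  7.2000e-02,  3.3000e-02,
       -0.0000e+00]), 'tool_pos': array([0.143, 0.531, 0.204]), 'ee_rot': array([-3.139, -0.   ,  2.879]), 'wrist_force': array([0.137, 0.077, 0.165]), 'wrist_torque': array([0.038, 0.004, 0.   ]), 'finger_force': np.float64(0.0), 'width': np.float64(0.094)} 0.0188
scene 432.2036782787036 [[0.32, 0.651, -0.689, 1.156], [0.947, -0.203, 0.248, -0.227], [0.022, -0.732, -0.681, 0.774], [0.0, 0.0, 0.0, 1.0]]
top 428.8501734579342 [[-0.025, -0.994, 0.103, 0.333], [-1.0, 0.026, 0.008, 0.015], [-0.01, -0.103, -0.995, 1.13], [0.0, 0.0, 0.0, 1.0]]
```

View pics/scene0.png

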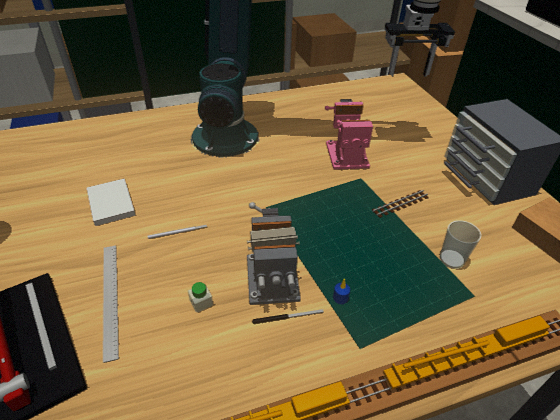

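View pics/top0.png

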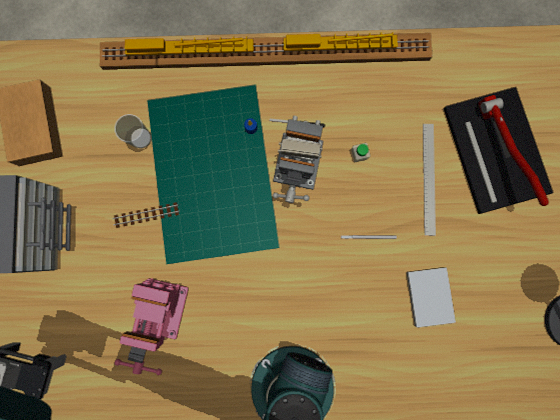

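The scene picture shows the grey vise at about (275,260), with its handle toward the robot and the casting between the jaws. In the top picture it sits at (300,155), turned slightly, with the tommy bar at (290,195). I'll measure it from the depth data next.

```bash
cat > h.py <<'E'
import numpy as np,cv2
def cloud(s,T=None):
    T=s["T"] if T is None else T
    z=s["range_z"].astype(float); v,u=np.indices(z.shape)
    P=np.stack([(u-s["cx"])/s["fx"]*z,(v-s["cy"])/s["fy"]*z,z,np.ones_like(z)],-1)@np.asarray(T).T
    P=P[...,:3]; P[z==0]=np.nan; return P
E
python3 - <<'E'
from h import *
for n in("top","scene"):
    s=dict(np.load(n+".npz")); P=cloud(s)
    roi=(P[...,0]>.38)&(P[...,0]<.72)&(P[...,1]>-.16)&(P[...,1]<.06)
    for lo,hi in((.135,.15),(.15,.17),(.105,.12),(.06,.13)):
        m=roi&(P[...,2]>lo)&(P[...,2]<hi); q=P[m]
        print(n,lo,hi,len(q),q.min(0).round(3),q.max(0).round(3))
    m=roi&(P[...,2]>.145)&(P[...,2]<.16); q=P[m]
    r=cv2.minAreaRect((q[:,:2]*1000).astype(np.float32)); print("casting?",r,np.median(q[:,2]))
    m=roi&(P[...,2]>.139)&(P[...,2]<.147); q=P[m]
    r=cv2.minAreaRect((q[:,:2]*1000).astype(np.float32)); print("jaws",r)
s=dict(np.load("top.npz"))
cv2.imwrite("pics/topc.png",cv2.resize(s["color"][100:220,250:350,::-1],None,fx=5,fy=5,interpolation=cv2.INTER_CUBIC))
P=cloud(s);print((P[112:212:4,270:330:4,2]*1000).round())
E
```

```text
top 0.135 0.15 1316 [ 0.466 -0.086  0.135] [0.653 0.018 0.15 ]
top 0.15 0.17 140 [ 0.567 -0.078  0.15 ] [0.6   0.012 0.154]
top 0.105 0.12 203 [ 0.467 -0.083  0.105] [0.631 0.017 0.12 ]
top 0.06 0.13 754 [ 0.46  -0.086  0.06 ] [0.677 0.035 0.13 ]
casting? ((585.8970947265625, -33.90454864501953), (90.7470703125, 114.33162689208984), 74.11138916015625) 0.14809934031562588
jaws ((571.4519653320312, -30.34148406982422), (89.24181365966797, 149.47959899902344), 77.14702606201172)
scene 0.135 0.15 1634 [ 0.501 -0.085  0.135] [0.657 0.022 0.15 ]
scene 0.15 0.17 69 [ 0.571 -0.074  0.15 ] [0.603 0.013 0.152]
scene 0.105 0.12 252 [ 0.468 -0.084  0.105] [0.656 0.022 0.12 ]
scene 0.06 0.13 1155 [ 0.465 -0.085  0.06 ] [0.68  0.022 0.13 ]
casting? ((592.599365234375, -32.081817626953125), (90.35577392578125, 112.06135559082031), 72.13249969482422) 0.1485255295705361
jaws ((589.7318725585938, -31.296371459960938), (89.9798355102539, 120.61357879638672), 77.54122161865234)
[[  1.   0.   1.  -2.   0.  -3.  -0.  -1.  -2.   1.  -2.  -2.  -1.   0.
   -1.]
 [ -1.   2.   1.  -2.  -3.   0.  97.  -5.  -5. 
[... 1173 characters left out ...]
.   7. 132. 131. 133.  81.  98. 101.  10.  -1.   4.
   -2.]
 [ -1.  11.  14.  15.   9. 132. 138. 135.  11.  10.  19.   8.   1.   1.
   -1.]
 [  2.   0.   0.   2.  -4. 132. 133. 135.  12.  10.  19.   9.  -0.  -2.
    2.]
 [ -2.   0.  -2.   2.  -4.  96. 101.  -1.  -2.  -1.  10.   2.  -3.  -1.
    1.]
 [ -0.   1.   0.   0.  -1. 101.  98.  -0.  -1.   0.  -2.   2.  -2.   1.
    2.]
 [ -0.  64.  68.  81.  94. 102. 110. 112. 122. 132.  -1.  -2.  -0.  -1.
    2.]
 [ -3.  -1.  -1.   0. 101. 101.  -1.   1.  -2. 129.  nan  -1.  -1.  -1.
    3.]
 [ -1.  -3.   2.   0.   3.   0.  -3.  -4.  -1.  -0.   2.  -2.  -1.   2.
    1.]
 [ -1.   2.  -3.   0.  -3.   3.  -0.   1.   1.   0.  -0.  -1.  -4.  -2.
    2.]]
```

View pics/topc.png

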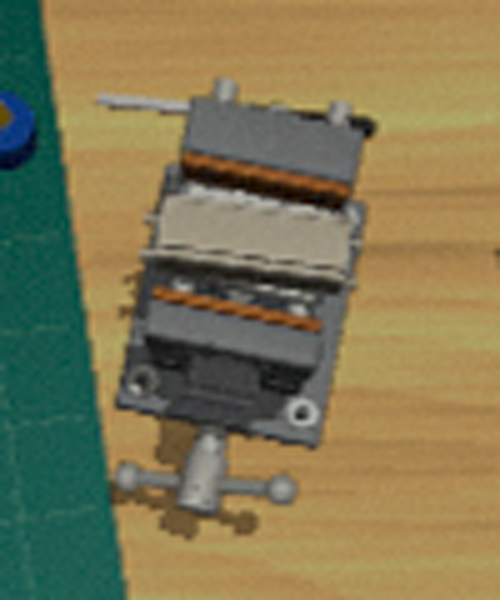

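The enlarged top view shows, from top to bottom, the rear jaw, the askew casting, the front jaw with its dark paddle, and the tommy bar. The bar's right (-y) end is up. I'll get a rough pose from this, then move over for a wrist view.

```bash
cat >> h.py <<'E'
from scipy.spatial.transform import Rotation as Ro
def rel(o,p,R,p0=None):
    R0=Ro.from_euler('xyz',o["ee_rot"]); p0=o["tool_pos"] if p0 is None else p0
    a=(R0.inv()*R).as_rotvec(degrees=True); d=R0.inv().apply(np.array(p)-p0)*1000
    print("rot",a.round(2),"shift",d.round(1))
def down(yaw): # tool y along direction yaw, z down
    c,s=np.cos(yaw),np.sin(yaw); y=np.array([c,s,0]); z=np.array([0,0,-1.]); return Ro.from_matrix(np.c_[np.cross(y,z),y,z])
E
python3 - <<'E'
from h import *
from bench import robot
o=robot.get_obs(); rel(o,[.47,-.02,.30],down(np.radians(-13)))
s=robot.snapshot("wrist"); print(np.round(s["T_tool_cam"],3),s["fx"])
s=dict(np.load("top.npz")); P=cloud(s)
# bar balls, via crop pixel (127,477),(283,488)/5+(250,100)
for c in((127,477),(283,488)):
    u,v=250+c[0]//5,100+c[1]//5; print(np.nanmedian(P[v-1:v+2,u-1:u+2].reshape(-1,3),0).round(3))
E
```

```text
rot [-1.000e-01  8.000e-02  8.794e+01] shift [-459.1 -446.9  -94.8]
[[ 0.    -0.969 -0.246  0.072]
 [ 1.     0.001 -0.001 -0.   ]
 [ 0.001 -0.246  0.969 -0.181]
 [ 0.     0.     0.     1.   ]] 295.07351669164154
[0.483 0.03  0.065]
[ 0.467 -0.043  0.132]
```

>>> arm_command(
  targets=[0,0,0,0,0,-95,1,0,0,88,-459,-447,-95,1,0,0,88,-459,-447,-95,1,0,0,88,-459,-447,-95,1,0,0,88,-459,-447,-95,1,0,0,88,-459,-447,-95,1,0,0,88,-459,-447,-95,1,0,0,88,-459,-447,-95,1,0,0,88,-459,-447,-95,1,0,0,88,-459,-447,-95,1,0,0,88,-459,-447,-95,1,0,0,88,-459,-447,-95,1,0,0,88,-459,-447,-95,1,0,0,88,-459,-447,-95,1,0,0,88,-459,-447,-95,1,0,0,88,-459,-447,-95,1,0,0,88,-459,-447,-95,1,0,0,88,-459,-447,-95,1,0,0,88,-459,-447,-95,1,0,0,88,-459,-447,-95,1],
)

```text
time: 2.15
tool_pos: [0.4697, -0.0189, 0.3008]
ee_rot: [3.141, -0.0, 1.345]
wrist_force: [-0.6, 0.2, -0.5]
width: 0.0003
finger_force: 0.0
```

```bash
python3 - <<'E'
from h import *
from bench import robot
o=robot.get_obs(); print(o["time"],o["tool_pos"].round(4),o["ee_rot"].round(4),o["width"],o["wrist_force"].round(2),o["joint_positions"].round(2))
s=robot.snapshot("wrist"); T=np.eye(4);T[:3,:3]=Ro.from_euler('xyz',o["ee_rot"]).as_matrix();T[:3,3]=o["tool_pos"]
s["T"]=T@s["T_tool_cam"]; np.savez("w1.npz",**s); cv2.imwrite("pics/w1.png",s["color"][...,::-1])
E
```

```text
2.15 [ 0.4697 -0.0189  0.3008] [ 3.1409e+00 -2.0000e-04  1.3445e+00] 0.0002752181158237497 [-0.58  0.22 -0.47] [-0.16 -0.09  1.36  0.    1.87  0.07]
```

View pics/w1.png

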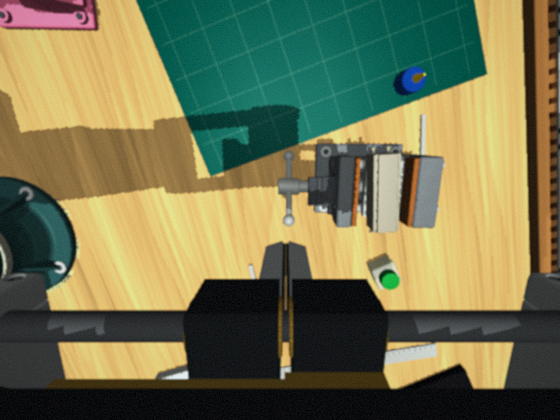

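The wrist view shows the vise at (370,190), with its x axis along the image columns. The tommy bar is at x≈290, with its lower (-y) ball at (289,220). The paddle is near (322,190), the front cheek at x≈358, the casting at x≈385 and the rear jaw at x≈425.

```bash
cat > m.py <<'E'
from h import *
import sys
def show(f):
    s=dict(np.load(f)); P=cloud(s); hsv=cv2.cvtColor(s["color"],cv2.COLOR_RGB2HSV)
    roi=(P[...,0]>.42)&(P[...,0]<.69)&(P[...,1]>-.13)&(P[...,1]<.05)
    br=(hsv[...,1]>110)&(hsv[...,0]<22)&(P[...,2]>.13)
    for nm,m in(("z137-147",roi&(P[...,2]>.137)&(P[...,2]<.1475)),("brown",roi&br),("nonbrown >.137",roi&~br&(P[...,2]>.137)),("bar .055-.14",roi&(P[...,2]>.055)&(P[...,2]<.142)&(P[...,0]<.51)),("flange",roi&(P[...,2]>.008)&(P[...,2]<.016))):
        n,L,st,_=cv2.connectedComponentsWithStats(m.astype(np.uint8),connectivity=4)
        for i in range(1,n):
            if st[i,4]<40: continue
            q=P[L==i]; r=cv2.minAreaRect((q[:,:2]*1000).astype(np.float32))
            print(f,nm,st[i,4],"c",np.round(r[0],1),"sz",np.round(r[1],1),"ang",round(r[2],1),"z",q[:,2].min().round(3),np.median(q[:,2]).round(3),q[:,2].max().round(3))
for f in sys.argv[1:]: show(f)
E
python3 m.py w1.npz top.npz scene.npz
```

```text
w1.npz z137-147 252 c [571.9 -30.1] sz [88.2  4.8] ang 80.6 z 0.137 0.144 0.147
w1.npz z137-147 1544 c [542.3 -22.2] sz [83.2 24.3] ang 76.6 z 0.137 0.145 0.147
w1.npz z137-147 2199 c [628.6 -42.2] sz [82.8 34.3] ang 76.6 z 0.137 0.146 0.147
w1.npz brown 670 c [615.1 -39.2] sz [80.3  7.7] ang 75.7 z 0.13 0.144 0.147
w1.npz brown 368 c [550.9 -24.2] sz [79.3  6. ] ang 76.7 z 0.141 0.146 0.148
w1.npz brown 593 c [471.3  -7.4] sz [44.   3.8] ang 77.1 z 0.353 0.419 0.425
w1.npz brown 48 c [489.3  10.5] sz [ 1.1 11.1] ang 77.3 z 0.404 0.405 0.406
w1.npz brown 62 c [526.6  -3.6] sz [ 1.7 14.7] ang 75.3 z 0.411 0.412 0.414
w1.npz brown 44 c [432.3  11.5] sz [ 1.5 10.9] ang 80.3 z 0.416 0.417 0.418
w1.npz brown 477 c [477.3  -2.4] sz [10.5 12.2] ang 6.8 z 0.415 0.426 0.433
w1.npz brown 209 c [492.3  -5.2] sz [2.3 6.2] ang 78.6 z 0.423 0.426 0.429
w1.npz brown 348 c [486.4  -2.1] sz [5.8 8.7] ang 79.0 z 0.423 0.426 0.433
w1.npz brown 315 c [457.9   4.3] sz [ 6.7 12.1] ang 80.8 z 0.423 0.427 0.433
w1.npz brown 81 c [4.653e+02 4.000e-01] sz [3.5 3.9] ang 69.7 z 0.423 0.427 0.429
w1.npz brown 10
[... 2004 characters left out ...]
 79.3 z 0.137 0.144 0.147
scene.npz z137-147 642 c [630.7 -41. ] sz [83.9 36.6] ang 77.2 z 0.137 0.143 0.146
scene.npz brown 231 c [552.  -23.9] sz [79.2 10.1] ang 74.9 z 0.13 0.14 0.146
scene.npz brown 98 c [610.5 -36. ] sz [77.2 18.8] ang 75.7 z 0.13 0.143 0.146
scene.npz nonbrown >.137 219 c [540.9 -19. ] sz [82.3 20.2] ang 74.1 z 0.139 0.143 0.146
scene.npz nonbrown >.137 601 c [585.9 -30.7] sz [89.9 33.5] ang 81.3 z 0.137 0.148 0.152
scene.npz nonbrown >.137 547 c [632.6 -41.5] sz [84.4 32.2] ang 78.6 z 0.137 0.143 0.146
scene.npz bar .055-.14 128 c [486.7 -21.7] sz [45.6 52. ] ang 1.9 z 0.103 0.131 0.137
scene.npz flange 526 c [584.2 -29.7] sz [109.8 137.1] ang 76.7 z 0.008 0.011 0.016
```

```bash
python3 - <<'E'
from h import *
from bench import robot
s=dict(np.load("w1.npz")); z=s["range_z"]; T=s["T_tool_cam"]; P=cloud(s,T)
for lo,hi in((-.006,0.002),(-.012,-.006),(-.02,-.012),(-.04,-.02)):
    q=P[(P[...,2]>lo)&(P[...,2]<hi)&(abs(P[...,1])<.06)&(abs(P[...,0])<.04)]; print(lo,len(q),q.min(0).round(4) if len(q) else 0,q.max(0).round(4) if len(q) else 0)
o=robot.get_obs(); yaw=np.radians(-13.2); d=np.array([np.cos(yaw),np.sin(yaw),0]); wall=np.array([.5305,-.0196,0])
for g in (15.5,):
    for h in (.155,.137,.123): rel(o,wall-d*g/1000+[0,0,h],down(yaw))
E
```

```text
-0.006 37 [ 0.0071 -0.0074 -0.006 ] [ 0.0092  0.0058 -0.0008]
-0.012 108 [ 0.007  -0.0126 -0.0119] [ 0.0096  0.0111 -0.0061]
-0.02 196 [ 0.0071 -0.013  -0.02  ] [ 0.0095  0.0114 -0.0121]
-0.04 630 [ 0.0068 -0.0132 -0.04  ] [ 0.0097  0.0117 -0.02  ]
rot [ 0.03 -0.01  0.22] shift [ 13.1  43.7 145.8]
rot [ 0.03 -0.01  0.22] shift [ 13.1  43.7 163.8]
rot [ 0.03 -0.01  0.22] shift [ 13.1  43.7 177.8]
```

```bash
python3 - <<'E'
from h import *
yaw=np.radians(-13.2); d=np.array([np.cos(yaw),np.sin(yaw)]); n=np.array([-d[1],d[0]]); wall=np.array([.5305,-.0196])
for f in("w1.npz","top.npz"):
    P=cloud(dict(np.load(f))); q=P.reshape(-1,3); q=q[np.isfinite(q[:,0])]
    x=((q[:,:2]-wall)@d)*1000; y=((q[:,:2]-wall)@n)*1000; z=q[:,2]*1000
    for a in range(-42,4,3):
        m=(x>a)&(x<=a+3)&(abs(y)<30)&(z>112)&(z<200)
        if m.sum(): print(f,a,m.sum(),np.percentile(z[m],[10,50,90]).round(1),y[m].min().round(),y[m].max().round())
E
```

```text
w1.npz -36 21 [134.1 134.9 136.2] -12.0 16.0
w1.npz -33 71 [135.8 137.1 138. ] -16.0 17.0
w1.npz -30 77 [135.  136.2 137.2] -16.0 17.0
w1.npz -27 65 [134.5 135.6 136.5] -17.0 17.0
w1.npz -24 80 [134.3 136.  137.3] -16.0 17.0
w1.npz -21 72 [135.8 136.8 137.8] -16.0 17.0
w1.npz -18 61 [132.1 133.3 136.1] -16.0 17.0
w1.npz -15 66 [131.3 132.1 133. ] -16.0 17.0
w1.npz -12 67 [130.  131.2 132.1] -16.0 17.0
w1.npz -9 66 [129.3 130.3 131.1] -16.0 17.0
w1.npz -6 69 [128.1 129.4 130.2] -17.0 16.0
w1.npz -3 95 [126.7 129.7 132.1] -22.0 20.0
w1.npz 0 278 [127.8 142.7 145.8] -30.0 30.0
w1.npz 3 129 [144.9 145.8 146.4] -30.0 30.0
top.npz -36 9 [131.8 134.7 136.6] -11.0 15.0
top.npz -33 16 [132.6 135.1 137.4] -16.0 16.0
top.npz -30 19 [132.2 134.4 136.4] -17.0 16.0
top.npz -27 17 [130.9 134.  135.9] -17.0 15.0
top.npz -24 21 [132.8 134.5 136.7] -16.0 15.0
top.npz -21 17 [133.  134.1 136.4] -16.0 16.0
top.npz -18 14 [129.  131.1 133. ] -18.0 16.0
top.npz -15 16 [128.5 129.5 131.5] -17.0 14.0
top.npz -12 18 [126.1 128.8 130.6] -17.0 15.0
top.npz -9 18 [125.6 128.3 131.6] -16.0 16.0
top.npz -6 16 [124.8 126.7 130.5] -18.0 14.0
top.npz -3 61 [120.1 129.6 140.4] -29.0 29.0
top.npz 0 44 [137.3 142.5 145.5] -27.0 30.0
top.npz 3 31 [142.4 144.1 146.4] -29.0 28.0
```

>>> arm_command(
  targets=[0,0,0.2,13,41,40,0.87,0,0,0.2,13,41,80,0.87,0,0,0.2,13,41,115,0.87,0,0,0.2,13,41,140,0.87,0,0,0.2,13,41,155,0.87,0,0,0.2,13,41,160,0.87,0,0,0.2,13,41,160,0.87,0,0,0.2,13,41,160,0.87],
)

```text
time: 3.0
tool_pos: [0.514, -0.0165, 0.1424]
ee_rot: [3.138, -0.0, 1.339]
wrist_force: [0.2, 0.7, 0.9]
width: 0.0058
finger_force: 0.0
```

```bash
cat > st.py <<'E'
from h import *
from bench import robot
yaw=np.radians(-13.2); d=np.array([np.cos(yaw),np.sin(yaw),0]); n=np.array([-d[1],d[0],0]); wall=np.array([.5305,-.0196,0])
def st():
    o=robot.get_obs(); p=o["tool_pos"]; f=o["wrist_force"]
    print("t",o["time"].round(2),"rel wall x %.1f y %.1f z %.1f mm"%((p-wall)@d*1000,(p-wall)@n*1000,p[2]*1000),"F x %.1f y %.1f z %.1f"%(f@d,f@n,f[2]),"w",o["width"].round(4),"rpy",o["ee_rot"].round(3)); return o
if __name__=="__main__": st()
E
python3 st.py; python3 - <<'E'
from h import *
from bench import robot
s=robot.snapshot("scene"); np.savez("s2.npz",**s); cv2.imwrite("pics/s2.png",cv2.resize(s["color"][170:320,180:360,::-1],None,fx=4,fy=4,interpolation=cv2.INTER_CUBIC))
E
```

```text
Traceback (most recent call last):
  File "st.py", line 7, in <module>
    if __name__=="__main__": st()
                             ~~^^
  File "st.py", line 6, in st
    print("t",o["time"].round(2),"rel wall x %.1f y %.1f z %.1f mm"%((p-wall)@d*1000,(p-wall)@n*1000,p[2]*1000),"F x %.1f y %.1f z %.1f"%(f@d,f@n,f[2]),"w",o["width"].round(4),"rpy",o["ee_rot"].round(3)); return o
              ^^^^^^^^^^^^^^^
AttributeError: 'float' object has no attribute 'round'
```

View pics/s2.png

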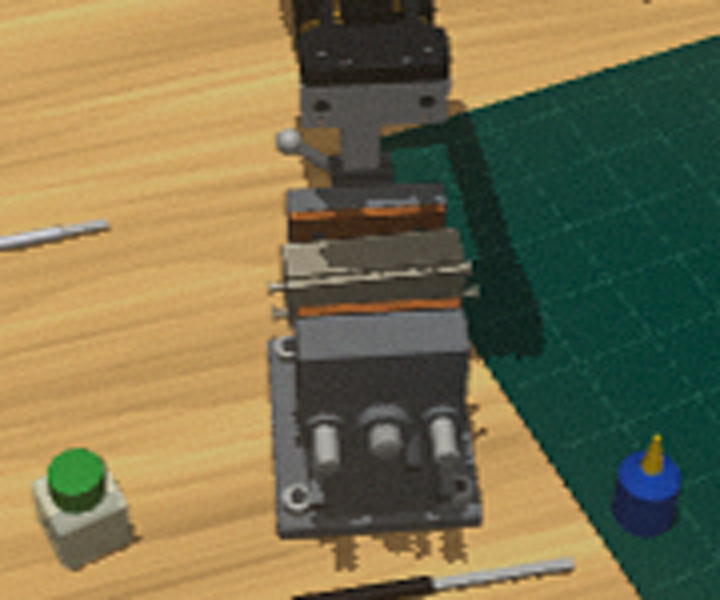

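The finger stands over the paddle at (365,170), clear of the ball at (290,140). Now I'll press the lever down.

>>> arm_command(
  targets=[0,0,0,0,-0.5,5,0.87,0,0,0,0,-0.5,9,0.87,0,0,0,0,-0.5,13,0.87,0,0,0,0,-0.5,17,0.87,0,0,0,0,-0.5,19,0.87,0,0,0,0,-0.5,19,0.87],
)

```text
time: 3.65
tool_pos: [0.5132, -0.0163, 0.1245]
ee_rot: [3.138, -0.0, 1.34]
wrist_force: [-4.6, 0.2, 12.6]
width: 0.0063
finger_force: 5.7
```

```bash
sed -i 's/o\["time"\].round(2)/round(float(o["time"]),2)/; s/o\["width"\].round(4)/round(float(o["width"]),4)/' st.py; python3 st.py
```

```text
t 3.65 rel wall x -17.6 y -0.7 z 124.5 mm F x -4.5 y -0.9 z 12.6 w 0.0063 rpy [ 3.138 -0.     1.34 ]
```

>>> arm_command(
  targets=[0,0,0,0,0,1.5,0.87,0,0,0,0,0,1.5,0.87,0,0,0,0,1,1.5,0.87,0,0,0,0,2,1.5,0.87,0,0,0,0,3,1.5,0.87,0,0,0,0,4,1.5,0.87,0,0,0,0,5,1.5,0.87,0,0,0,0,6,1.5,0.87],
)

```text
time: 4.45
tool_pos: [0.5191, -0.0177, 0.1235]
ee_rot: [3.138, -0.0, 1.34]
wrist_force: [-4.4, 1.2, 12.3]
width: 0.0064
finger_force: 5.7
```

```bash
python3 st.py
```

```text
t 4.45 rel wall x -11.5 y -0.8 z 123.5 mm F x -4.6 y 0.1 z 12.3 w 0.0064 rpy [ 3.138 -0.     1.34 ]
```

>>> arm_command(
  targets=[0,0,0,0,0,0.8,0.87,0,0,0,0,1,0.8,0.87,0,0,0,0,2,0.8,0.87,0,0,0,0,3,0.8,0.87,0,0,0,0,4,0.8,0.87,0,0,0,0,5,0.8,0.87,0,0,0,0,6,0.8,0.87,0,0,0,0,7,0.8,0.87,0,0,0,0,8,0.8,0.87,0,0,0,0,9,0.8,0.87,0,0,0,0,10,0.8,0.87,0,0,0,0,11,0.8,0.87,0,0,0,0,12,0.8,0.87,0,0,0,0,13,0.8,0.87,0,0,0,0,14,0.8,0.87,0,0,0,0,14,0.8,0.87],
)

```text
time: 6.05
tool_pos: [0.5328, -0.0209, 0.1227]
ee_rot: [3.138, -0.0, 1.339]
wrist_force: [-3.6, 1.4, 11.4]
width: 0.0063
finger_force: 5.6
```

```bash
cat > sn.py <<'E'
from st import *
import sys
nm,tag=sys.argv[1:3]
o=st(); s=robot.snapshot(nm)
if nm=="wrist":
    T=np.eye(4);T[:3,:3]=Ro.from_euler('xyz',o["ee_rot"]).as_matrix();T[:3,3]=o["tool_pos"]; s["T"]=T@s["T_tool_cam"]
np.savez(tag+".npz",**s); cv2.imwrite(f"pics/{tag}.png",s["color"][...,::-1])
E
python3 sn.py scene s3; python3 m.py s3.npz | grep -v flange; cp pics/s3.png /tmp/; python3 -c "
import cv2;a=cv2.imread('/tmp/s3.png');cv2.imwrite('pics/s3c.png',cv2.resize(a[170:320,180:360],None,fx=4,fy=4,interpolation=2))"
```

```text
t 6.05 rel wall x 2.5 y -0.8 z 122.7 mm F x -3.8 y 0.6 z 11.4 w 0.0063 rpy [ 3.138 -0.     1.339]
s3.npz z137-147 327 c [561.8 -24.6] sz [84.4 35.7] ang 80.9 z 0.137 0.143 0.147
s3.npz z137-147 865 c [623.1 -40. ] sz [89.9 51.3] ang 77.0 z 0.137 0.143 0.147
s3.npz brown 77 c [552.4  -1. ] sz [24.1 49.4] ang 21.8 z 0.284 0.317 0.338
s3.npz brown 46 c [542.9 -18.6] sz [15.2  5.5] ang 73.1 z 0.259 0.275 0.284
s3.npz brown 58 c [573.  -28.5] sz [78.   8.1] ang 75.0 z 0.14 0.143 0.146
s3.npz brown 105 c [612.  -37.2] sz [78.9 16.4] ang 75.7 z 0.132 0.143 0.146
s3.npz nonbrown >.137 10124 c [519.1 -20. ] sz [120.8 210.3] ang 83.7 z 0.137 0.435 0.52
s3.npz nonbrown >.137 543 c [632.5 -41.3] sz [83.5 31.9] ang 75.7 z 0.137 0.143 0.147
```

View pics/s3c.png

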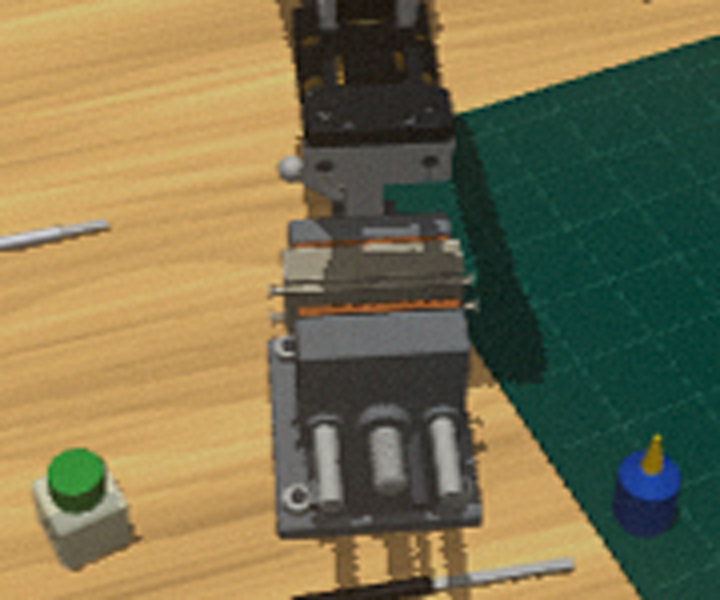

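The front jaw has followed the tool by about 20 mm. It has met the casting and begun to square it, and about 9 mm remains.

>>> arm_command(
  targets=[0,0,0,0,1,0.4,0.87,0,0,0,0,2,0.4,0.87,0,0,0,0,3,0.4,0.87,0,0,0,0,4,0.4,0.87,0,0,0,0,5,0.4,0.87,0,0,0,0,6,0.4,0.87,0,0,0,0,6.5,0.4,0.87,0,0,0,0,7,0.4,0.87],
)

```text
time: 6.9
tool_pos: [0.5393, -0.0225, 0.1223]
ee_rot: [3.138, -0.0, 1.339]
wrist_force: [-4.8, 0.5, 12.5]
width: 0.0061
finger_force: 5.5
```

```bash
python3 st.py
```

```text
t 6.9 rel wall x 9.3 y -0.8 z 122.3 mm F x -4.8 y -0.6 z 12.5 w 0.0061 rpy [ 3.138 -0.     1.339]
```

>>> arm_command(
  targets=[0,0,0,0,0.5,0.2,0.87,0,0,0,0,1,0.2,0.87,0,0,0,0,1.5,0.2,0.87,0,0,0,0,1.5,0.2,0.87],
)

```text
time: 7.3
tool_pos: [0.5401, -0.0227, 0.1219]
ee_rot: [3.14, -0.0, 1.34]
wrist_force: [-4.7, 1.9, 12.3]
width: 0.0063
finger_force: 6.1
```

>>> arm_command(
  targets=[0,0,0,0,0.5,0,0.87,0,0,0,0,0.5,0,0.87],
)

```text
time: 7.5
tool_pos: [0.5402, -0.0227, 0.1218]
ee_rot: [3.141, -0.0, 1.34]
wrist_force: [-5.4, 1.3, 11.9]
width: 0.0057
finger_force: 6.6
```

>>> arm_command(
  targets=[0,0,0,0,0.5,0,0.87,0,0,0,0,0.5,0,0.87],
)

```text
time: 7.7
tool_pos: [0.5402, -0.0227, 0.1218]
ee_rot: [-3.141, -0.0, 1.34]
wrist_force: [-7.8, 0.5, 13.5]
width: 0.0064
finger_force: 7.2
```

>>> arm_command(
  targets=[0,0,0,0,0.5,0,0.87,0,0,0,0,1,0,0.87,0,0,0,0,1,0,0.87],
)

```text
time: 8.0
tool_pos: [0.5404, -0.0227, 0.1217]
ee_rot: [-3.139, -0.0, 1.34]
wrist_force: [-9.6, 0.9, 14.1]
width: 0.0065
finger_force: 8.3
```

```bash
python3 sn.py scene s4; python3 m.py s4.npz | grep -v flange;python3 sn.py wrist w4; python3 m.py w4.npz | grep -v flange|grep -v 'z 0.[34]'; python3 -c "
import cv2,numpy as np;a=cv2.imread('pics/s4.png');b=cv2.imread('pics/w4.png');cv2.imwrite('pics/s4c.png',np.hstack([cv2.resize(a[200:290,230:320],(400,400),interpolation=2),cv2.resize(b[60:260,250:450],(400,400),interpolation=2)]))"
```

```text
t 8.0 rel wall x 10.4 y -0.8 z 121.7 mm F x -9.5 y -1.3 z 14.1 w 0.0065 rpy [-3.139 -0.     1.34 ]
s4.npz z137-147 331 c [569.1 -26.5] sz [83.7 34.3] ang 74.3 z 0.137 0.143 0.147
s4.npz z137-147 795 c [625.8 -41.4] sz [89.1 44.2] ang 76.0 z 0.137 0.143 0.147
s4.npz brown 75 c [567.3 -17.1] sz [29.8 36.8] ang 52.6 z 0.287 0.316 0.322
s4.npz brown 50 c [558.8 -47.5] sz [24.2 26.7] ang 82.6 z 0.285 0.316 0.321
s4.npz brown 84 c [548.3 -23.5] sz [24.3  9.9] ang 73.9 z 0.255 0.271 0.285
s4.npz brown 63 c [580.4 -30. ] sz [79.   9.8] ang 75.6 z 0.137 0.143 0.146
s4.npz brown 107 c [616.  -38.5] sz [78.8  8.3] ang 75.5 z 0.139 0.143 0.145
s4.npz nonbrown >.137 7683 c [500.4 -18.8] sz [120.3 172.8] ang 83.2 z 0.312 0.474 0.519
s4.npz nonbrown >.137 2529 c [550.8 -19.5] sz [ 89.3 165.8] ang 73.0 z 0.137 0.242 0.317
s4.npz nonbrown >.137 540 c [632.7 -41.4] sz [83.6 30.9] ang 76.4 z 0.137 0.143 0.146
t 8.05 rel wall x 10.4 y -0.8 z 121.7 mm F x -9.5 y -0.0 z 14.8 w 0.0062 rpy [-3.139 -0.     1.34 ]
w4.npz z137-147 4236 c [589.8 -15.7] sz [54.1 53.5] ang 76.8 z 0.137 0.145 0.147
w4.npz z137-147
[... 608 characters left out ...]
4.npz brown 41 c [573.1  -6.6] sz [2.6 9.7] ang 41.1 z 0.235 0.242 0.245
w4.npz brown 1519 c [549.7 -16.6] sz [30.7 35.7] ang 77.0 z 0.217 0.247 0.254
w4.npz brown 200 c [518.4   1.7] sz [9.8 4.5] ang 9.1 z 0.244 0.248 0.254
w4.npz brown 206 c [525.3   0.6] sz [9.2 6.3] ang 41.3 z 0.244 0.248 0.255
w4.npz brown 85 c [529.7  -0.7] sz [7.9 2.6] ang 46.1 z 0.243 0.248 0.254
w4.npz brown 567 c [504.5   6. ] sz [ 5.6 19.9] ang 80.8 z 0.246 0.248 0.254
w4.npz brown 103 c [533.4  -1.6] sz [6.7 3.5] ang 33.8 z 0.246 0.248 0.254
w4.npz nonbrown >.137 70936 c [556.3 -13.7] sz [ 71.1 191.1] ang 73.9 z 0.137 0.238 0.262
w4.npz bar .055-.14 1163 c [500.5  -3.7] sz [64.3 19. ] ang 89.8 z 0.063 0.103 0.118
```

View pics/s4c.png

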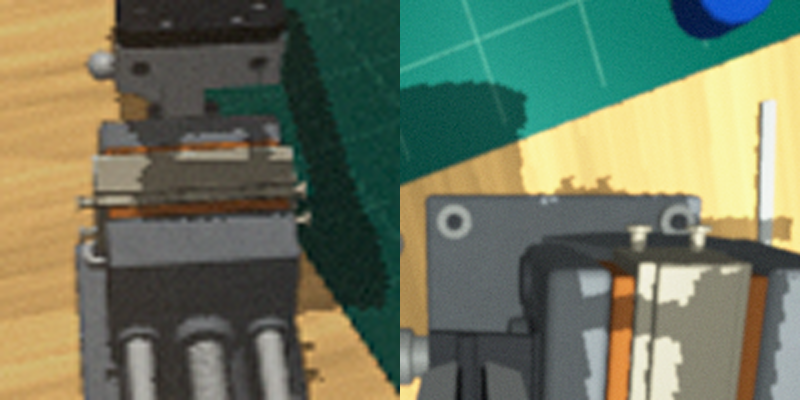

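Casting is parallel to both cheeks, and the cheek spacing (36.6 mm centre to centre) matches 30 mm of work, so it is nipped. I'll firm it slightly, then let the lever rise.

>>> arm_command(
  targets=[0,0,0,0,0.5,0,0.87,0,0,0,0,1,0,0.87,0,0,0,0,1,0,0.87],
)

```text
time: 8.4
tool_pos: [0.5406, -0.0227, 0.1216]
ee_rot: [-3.137, -0.0, 1.34]
wrist_force: [-11.6, 1.8, 15.8]
width: 0.0062
finger_force: 9.5
```

>>> arm_command(
  targets=[0,0,0,0,0,-3,0.87,0,0,0,0,0,-6,0.87,0,0,0,0,0,-9,0.87,0,0,0,0,0,-12,0.87,0,0,0,0,-0.5,-15,0.87,0,0,0,0,-1,-18,0.87,0,0,0,0,-2,-21,0.87,0,0,0,0,-3,-25,0.87],
)

```text
time: 9.2
tool_pos: [0.5399, -0.0228, 0.1431]
ee_rot: [-3.141, 0.0, 1.339]
wrist_force: [-0.8, -0.2, -0.5]
width: 0.0059
finger_force: 0.0
```

```bash
python3 st.py
```

```text
t 9.2 rel wall x 9.8 y -1.0 z 143.1 mm F x -0.7 y -0.4 z -0.5 w 0.0059 rpy [-3.141  0.     1.339]
```

```bash
python3 - <<'E'
from st import *
o=st(); rel(o,[.4963,-.0499,.142],down(yaw))
E
```

```text
t 9.2 rel wall x 9.8 y -1.0 z 143.1 mm F x -0.7 y -0.4 z -0.5 w 0.0059 rpy [-3.141  0.     1.339]
rot [-0.06  0.   -0.06] shift [-36.4 -36.2   1.1]
```

>>> arm_command(
  targets=[0,0,0,0,-5,-15,1,0,0,0,0,-20,-20,1,0,0,0,-15,-30,-20,1,0,0,0,-36,-36,-15,1,0,0,0,-36,-36,-4,1,0,0,0,-36,-36,0,1,0,0,0,-36,-36,0,1],
)

```text
time: 9.9
tool_pos: [0.4961, -0.0494, 0.1423]
ee_rot: [-3.139, -0.0, 1.339]
wrist_force: [-0.8, 0.6, -0.6]
width: 0.0007
finger_force: 0.0
```

```bash
python3 sn.py scene s5; python3 sn.py top t5; python3 - <<'E'
from st import *
P=0
hub=np.array([.5049,-.0133,.092])
for f in("s5.npz","t5.npz"):
    q=cloud(dict(np.load(f))).reshape(-1,3); q=q[np.isfinite(q[:,0])]-hub
    x=q@d*1000;y=q@n*1000;z=q[:,2]*1000
    for ys in(-1,1):
        m=(abs(x)<14)&(y*ys>28)&(y*ys<52)&(abs(z)<44)
        if m.sum()>3: print(f,ys,m.sum(),"med x %.1f y %.1f z %.1f zmax %.1f"%(np.median(x[m]),np.median(y[m]),np.median(z[m]),z[m].max()), y[m].min().round(1),y[m].max().round(1))
E
python3 -c "
import cv2,numpy as np;a=cv2.imread('pics/s5.png');b=cv2.imread('pics/t5.png');cv2.imwrite('pics/s5c.png',np.hstack([cv2.resize(a[190:280,230:320],(400,400),interpolation=2),cv2.resize(b[110:210,250:350],(400,400),interpolation=2)]))"
```

```text
t 9.9 rel wall x -26.7 y -36.8 z 142.3 mm F x -0.9 y 0.4 z -0.6 w 0.0007 rpy [-3.139 -0.     1.339]
t 9.95 rel wall x -26.2 y -36.6 z 142.8 mm F x -0.4 y -0.1 z -0.3 w 0.0004 rpy [-3.14 -0.    1.34]
s5.npz -1 39 med x 3.7 y -35.0 z 35.4 zmax 40.8 -41.6 -28.4
t5.npz 1 6 med x -0.8 y 41.1 z -28.6 zmax -27.4 39.8 44.0
```

View pics/s5c.png

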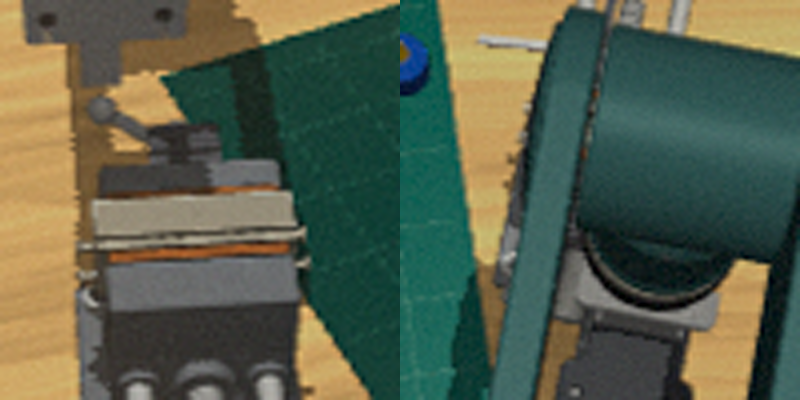

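The left half shows the casting square between the cheeks. The fingertip is just above the ball at (100,108). Pressing down in short steps from here.

>>> arm_command(
  targets=[0,0,0,0,0,4,1,0,0,0,0,0,7,1,0,0,0,0,0,9,1,0,0,0,0,0,9,1],
)

```text
time: 10.4
tool_pos: [0.4966, -0.0494, 0.134]
ee_rot: [-3.141, -0.0, 1.34]
wrist_force: [0.1, -0.5, -0.3]
width: 0.0008
finger_force: 0.0
```

```bash
cat > tq.py <<'E'
from st import *
o=st(); z=o["tool_pos"][2]*1000-7.5-92; phi=np.arcsin(z/50); f=o["wrist_force"]; fy,fz=f@n,f[2]
# force on bar = -f ; tightening tangent = (-sin,-cos) in (n,z)
print("phi %.3f  square force %.2f"%(phi, fy*np.sin(phi)+fz*np.cos(phi)), "ball y %.1f; tip y rel hub %.1f x %.1f"%(-50*np.cos(phi),(o["tool_pos"]-[.5049,-.0133,.092])@n*1000,(o["tool_pos"]-[.5049,-.0133,.092])@d*1000))
E
python3 tq.py
```

```text
t 10.4 rel wall x -26.2 y -36.7 z 134.0 mm F x 0.2 y -0.5 z -0.3 w 0.0008 rpy [-3.141 -0.     1.34 ]
phi 0.763  square force -0.54 ball y -36.1; tip y rel hub -37.0 x 0.2
```

>>> arm_command(
  targets=[0,0,0,0,0,1,1,0,0,0,0,0,1,1],
)

```text
time: 10.6
tool_pos: [0.4969, -0.0495, 0.1335]
ee_rot: [3.142, -0.0, 1.339]
wrist_force: [-0.3, 0.7, -1.2]
width: 0.0007
finger_force: 0.0
```

>>> arm_command(
  targets=[0,0,0,0,0,1,1,0,0,0,0,0,1,1],
)

```text
time: 10.8
tool_pos: [0.497, -0.0496, 0.1327]
ee_rot: [3.141, -0.0, 1.339]
wrist_force: [0.5, 0.3, 0.5]
width: 0.0004
finger_force: 0.1
```

>>> arm_command(
  targets=[0,0,0,0,0,1,1,0,0,0,0,0,1,1,0,0,0,0,0,1,1],
)

```text
time: 11.1
tool_pos: [0.4971, -0.0496, 0.1323]
ee_rot: [3.141, -0.0, 1.339]
wrist_force: [-1.6, 0.0, 4.9]
width: 0.0002
finger_force: 2.3
```

```bash
python3 tq.py
```

```text
t 11.1 rel wall x -25.7 y -36.9 z 132.3 mm F x -1.6 y -0.3 z 4.9 w 0.0002 rpy [ 3.141 -0.     1.339]
phi 0.717  square force 3.51 ball y -37.7; tip y rel hub -37.2 x 0.7
```

>>> arm_command(
  targets=[0,0,0,-0.5,0,1,1,0,0,0,-0.5,0,1,1,0,0,0,-0.5,0,1,1],
)

```text
time: 11.4
tool_pos: [0.497, -0.05, 0.1319]
ee_rot: [3.14, -0.0, 1.339]
wrist_force: [-2.2, -0.1, 7.5]
width: 0.0004
finger_force: 3.4
```

```bash
python3 tq.py
```

```text
t 11.4 rel wall x -25.6 y -37.3 z 131.9 mm F x -2.2 y -0.6 z 7.5 w 0.0004 rpy [ 3.14  -0.     1.339]
phi 0.704  square force 5.31 ball y -38.1; tip y rel hub -37.6 x 0.7
```

>>> arm_command(
  targets=[0,0,0,-0.5,0,1,1,0,0,0,-0.5,0,1,1,0,0,0,-0.5,0,1,1],
)

```text
time: 11.7
tool_pos: [0.4969, -0.0506, 0.1312]
ee_rot: [3.14, 0.0, 1.339]
wrist_force: [-3.0, 0.1, 7.2]
width: 0.0003
finger_force: 4.0
```

```bash
python3 tq.py
```

```text
t 11.7 rel wall x -25.6 y -37.9 z 131.2 mm F x -3.0 y -0.6 z 7.2 w 0.0003 rpy [3.14  0.    1.339]
phi 0.686  square force 5.18 ball y -38.7; tip y rel hub -38.2 x 0.7
```

>>> arm_command(
  targets=[0,0,0,-0.7,0,1,1,0,0,0,-0.7,0,1,1,0,0,0,-0.7,0,1,1],
)

```text
time: 12.0
tool_pos: [0.4967, -0.0514, 0.1304]
ee_rot: [3.14, 0.0, 1.339]
wrist_force: [-2.6, -0.5, 9.2]
width: 0.0005
finger_force: 4.4
```

```bash
python3 tq.py
```

```text
t 12.0 rel wall x -25.7 y -38.6 z 130.4 mm F x -2.5 y -1.1 z 9.2 w 0.0005 rpy [3.14  0.    1.339]
phi 0.666  square force 6.59 ball y -39.3; tip y rel hub -38.9 x 0.7
```

>>> arm_command(
  targets=[0,0,0,-0.7,0,1,1,0,0,0,-0.7,0,1,1,0,0,0,-0.7,0,1,1],
)

```text
time: 12.3
tool_pos: [0.4965, -0.0521, 0.1296]
ee_rot: [3.14, 0.0, 1.339]
wrist_force: [-3.6, 0.4, 10.2]
width: 0.0006
finger_force: 4.8
```

```bash
python3 tq.py
```

```text
t 12.3 rel wall x -25.6 y -39.4 z 129.6 mm F x -3.6 y -0.4 z 10.2 w 0.0006 rpy [3.14  0.    1.339]
phi 0.645  square force 7.89 ball y -40.0; tip y rel hub -39.7 x 0.7
```

>>> arm_command(
  targets=[0,0,0,0,0,0,1,0,0,0,0,0,0,1,0,0,0,0,0,0,1],
)

```text
time: 12.6
tool_pos: [0.4965, -0.0521, 0.1296]
ee_rot: [3.14, 0.0, 1.339]
wrist_force: [-2.8, -0.3, 10.1]
width: 0.0007
finger_force: 4.8
```

```bash
python3 tq.py; python3 sn.py scene s6; python3 tq.py;python3 sn.py scene s6; python3 tq.py
```

```text
t 12.6 rel wall x -25.7 y -39.4 z 129.6 mm F x -2.6 y -1.0 z 10.1 w 0.0007 rpy [3.14  0.    1.339]
phi 0.645  square force 7.48 ball y -40.0; tip y rel hub -39.7 x 0.7
t 12.6 rel wall x -25.7 y -39.4 z 129.6 mm F x -2.6 y -1.0 z 10.1 w 0.0007 rpy [3.14  0.    1.339]
t 12.65 rel wall x -25.7 y -39.4 z 129.6 mm F x -3.6 y -1.1 z 9.1 w 0.0005 rpy [3.14  0.    1.339]
phi 0.645  square force 6.61 ball y -40.0; tip y rel hub -39.7 x 0.7
t 12.65 rel wall x -25.7 y -39.4 z 129.6 mm F x -3.6 y -1.1 z 9.1 w 0.0005 rpy [3.14  0.    1.339]
t 12.7 rel wall x -25.7 y -39.4 z 129.5 mm F x -3.5 y -0.5 z 9.4 w 0.0005 rpy [3.14  0.    1.339]
phi 0.645  square force 7.20 ball y -40.0; tip y rel hub -39.7 x 0.7
```

>>> arm_command(
  targets=[0,0,0,-0.4,0,0.6,1,0,0,0,-0.4,0,0.6,1,0,0,0,-0.4,0,0.6,1,0,0,0,-0.4,0,0.6,1],
)

```text
time: 13.1
tool_pos: [0.4964, -0.0525, 0.1291]
ee_rot: [3.14, 0.0, 1.339]
wrist_force: [-2.7, 1.1, 9.9]
width: 0.0005
finger_force: 5.1
```

```bash
for i in 1 2 3 4; do python3 tq.py|tail -1; python3 sn.py scene s6 >/dev/null; done
```

```text
phi 0.634  square force 8.26 ball y -40.3; tip y rel hub -40.1 x 0.7
phi 0.635  square force 8.22 ball y -40.3; tip y rel hub -40.1 x 0.7
phi 0.634  square force 6.93 ball y -40.3; tip y rel hub -40.1 x 0.7
phi 0.635  square force 7.81 ball y -40.3; tip y rel hub -40.1 x 0.7
```

The readings average about 7.5 N after 0.08 rad past the nip, which is within the right range. I'll let go and back away.

>>> arm_command(
  targets=[0,0,0,0,0,-5,1,0,0,0,0,0,-20,1,0,0,0,0,-20,-60,1,0,0,0,0,-60,-100,1,0,0,0,0,-100,-140,1,0,0,0,0,-120,-160,1,0,0,0,0,-120,-160,1,0,0,0,0,-120,-160,1],
)

```text
time: 14.1
tool_pos: [0.3798, -0.0248, 0.287]
ee_rot: [3.139, -0.0, 1.339]
wrist_force: [-0.3, 0.2, -0.2]
width: 0.0005
finger_force: 0.0
```

```bash
python3 sn.py wrist w7; python3 m.py w7.npz | grep -E "z137|non|brown"|grep -v 'z 0.[34]'; python3 sn.py scene s7; python3 -c "
import cv2,numpy as np;a=cv2.imread('pics/s7.png');b=cv2.imread('pics/w7.png');cv2.imwrite('pics/s7c.png',np.hstack([cv2.resize(a[160:340,150:390],(400,300),interpolation=2),cv2.resize(b[:300],(400,300))]))"
```

```text
t 14.1 rel wall x -145.6 y -39.5 z 287.0 mm F x -0.3 y 0.1 z -0.2 w 0.0005 rpy [ 3.139 -0.     1.339]
w7.npz z137-147 2195 c [573.5 -30.7] sz [89.4 30.2] ang 77.3 z 0.137 0.145 0.147
w7.npz z137-147 2243 c [628.2 -42.8] sz [83.9 35.3] ang 76.2 z 0.138 0.146 0.147
w7.npz brown 286 c [615.1 -38.9] sz [82.7 10. ] ang 75.4 z 0.138 0.146 0.149
w7.npz brown 459 c [579.9 -32.1] sz [83.4  8.1] ang 76.8 z 0.135 0.145 0.148
w7.npz nonbrown >.137 2451 c [597.2 -36.3] sz [89.8 31.2] ang 76.9 z 0.137 0.151 0.154
w7.npz nonbrown >.137 1485 c [568.1 -28.6] sz [84.  19.1] ang 77.8 z 0.137 0.145 0.148
w7.npz nonbrown >.137 1949 c [630.8 -43.4] sz [83.9 30.1] ang 76.2 z 0.141 0.146 0.149
t 14.15 rel wall x -145.7 y -39.6 z 285.5 mm F x 0.8 y 0.2 z 0.1 w 0.0002 rpy [-3.14  -0.     1.339]
```

View pics/s7c.png

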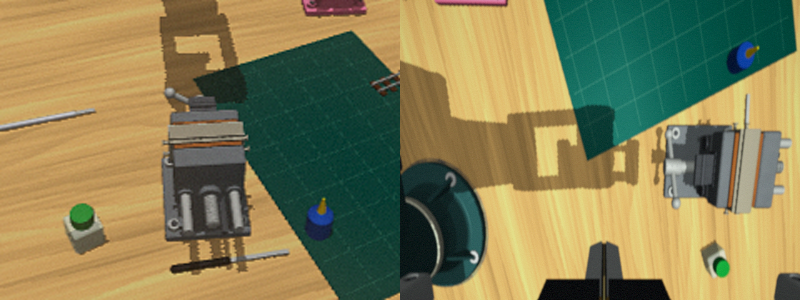

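The casting sits square (76.9° against the jaws' 76–77°) between both cheeks, the bystanders are untouched, and the arm is clear.

```bash
python3 -c "
from bench import robot
print(robot.close_job())"
```

```text
the job is handed in; nothing more can be done
None
```

The van body is nipped square between the cheeks, the lever was released, and the screw was tightened about 0.08 rad past the nip (roughly 7–8 N at the bar end, inside your range); nothing else was touched, and the job was handed in at about 14 s.

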